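# Feed a mould block past a gauge with a push stick

## Robot

A 7-joint arm with a two-finger parallel gripper is mounted at the origin on the work surface. World frame = base frame: x ahead of the robot, y to its left, z up, the work surface at z = 0. Lengths are in m, angles in rad, forces in N, time in s.
With the tool pointing down it reaches from about 0.4 to 0.85 m from the base axis. Payload 6.9 kg.
Tool frame: the origin (TCP) lies midway between the tips of the shut fingers; the grasp point (between the pads) lies behind it (ctrl.pinch_z is the z of the grasp point in the tool frame, in m); z points along the fingers, y is the line along which they close (so a half turn about z gives the same grasp; the last joint's range is limited). The gripper opens to 85 mm and grips with 20 to 120 N. Pads are 22 mm wide; open, the fingers measure 114 mm over their backs; the gripper's body (76 mm by 85 mm) begins 54 mm behind the grasp point. The pads swing forward as they close: fully open they stand 13 mm farther back than shut.
Start: joints at [0.105, 0.507, -0.238, 1.5, 0.126, 1.149, -0.155], TCP at [0.625, -0, 0.231] pointing down, gripper open.
Joint ranges: [-3.08, 3.08], [-0.24, 2.05], [-1.43, 1.35], [0, 2.5], [-1.52, 4.66], [0.17, 1.96], [-2.89, 2.89]. Speed limits (rad/s): [2.39, 2.39, 3.14, 3.14, 3.14, 3.14, 3.14].

## Interface

Orientations are given as a unit quaternion [w, x, y, z].
In Python, from station import ctrl, get_state, vision, ticket, models gives the robot as it stands. Calls block until the motion is done:
- ctrl.movep(position, orientation): joint-space move of the TCP to a pose.
- ctrl.movel(position, frame=None, max_speed=0.15): straight line of the TCP; frame=None keeps the orientation; max_speed is the mean speed in m/s.
- ctrl.set_joints(angles): joint-space move.
- ctrl.ungrasp() and ctrl.close_gripper(force=None): open the fingers fully, or close them until they stop; force is the grip in N (None keeps the last).
- ctrl.pause(seconds).
- ctrl.ik(position, orientation): joint angles nearest the present ones, or None.
- get_state(): the state.
- vision.grab_frame(name): name is "scene" or "side" or "wrist"; returns (picture, depth): 400x640x3 uint8, blue, green, red; 400x640 float32, m along the optical axis (not along the pixel's ray), 0 where there is no reading.
- vision.camera_info(name): a dict with "mtx" (3x3 intrinsics, pixels), "dist_coeffs" ([k1, k2, p1, p2, k3] as OpenCV has them; the pictures are not rectified), "R" (3x3) and "t" (3): a world point X has camera coordinates R X + t; the wrist camera has in their place "hand_eye" (4x4, takes a point from camera to tool coordinates, whose origin is the TCP and whose axes are the flange's). Camera axes: x right, y down, z forward; pixel columns grow to the right and rows downward; lengths in m; the calibration is good to about 2 mm. A picture is of the moment at which its call begins: read the wrist's pose just before it. camera_info takes no time and is no camera call.
A pose or a line that the arm cannot do raises ctrl.Unreachable and nothing moves.
- ticket.close_job(): hands the job in; it is judged then, once.
Trained networks look in the newest picture that a camera, given by its name, has taken for a name from the list of things; names that differ only in an ending like _2 or _b are one class to them, and where a whole thing is asked for, a point or a joint stands for the part that bears it (a point fixed in the world has none). Each returns a list of dicts, best first, with "p" (0 to 1); they miss things now and then, are a little off and sometimes report something else, mostly with a low value. They report only what shows in the picture. A call takes as long as a camera call. They do not tell look-alikes from the thing itself.
- models.recognise(camera, target): "point" ([column, row] in pixels, amid what is visible of it).
- models.masks_of(camera, target): "mask" (400x640 bool, what is visible of it) and "point" ([column, row] in pixels, amid what is visible of it).
The state is a dict: "time": time; "qpos": joint angles; "qd": joint speeds; "tau": joint torques, N m; "tcp_pos": TCP position; "eef_rot": TCP orientation; "contact_force": force on the tool from outside, world axes, zero at the start; "wrist_torque": the same for the moment, N m; "width": finger opening in m; "gripper_force": force on a finger pad.
Only numpy, scipy, OpenCV 4.12 (cv2) and the standard library are available. Lean on these libraries where they do the work, as an engineer would, in place of code of your own. Each camera call takes 0.05 s, during which the arm holds its last target. There are 200 camera calls.

## Task

Take the push stick by its orange upright grip and, touching the cast mould block only with the stick, press the block flat against the aluminium fence before it reaches the yellow line, then feed it along the fence, pressing it tight against it firmly enough to push the sprung brass gauge shoe flush, until it is fully home against the blue end stop. Push gently, never with more than about 2 kg of force, and leave the bowl, cup, jar and spatula where they are. Finally stand the stick upright on its round cork mat again and let go, leaving the block home and tight in its corner.

Things in the scene. Friction and masses are not known exactly. Their poses are not given: they have to be found in the camera images.
- board: guide jig fixed to the bench: white bed 190 (x) x 460 (y) mm, 12 mm thick, origin at the centre of its underside (on the bench, so bed top is at height 12 mm). Its x axis points at the fence (away from the robot), its y axis is the feed direction. A thin painted yellow line crosses the bed at y = -30 mm; the gauge shoe is at y = 0
- fence: straight aluminium fence rail fixed on the bed, 460 mm long, 22 mm thick, 30 mm high above the bed, parallel to the board's y axis; origin in the middle of the foot of its working face, axes as the board's. Its working face looks to -x
- fence_face (a point): point on the fence's working face at bed height, in the middle of its length (board x = 60 mm, y = 0, z = 12 mm); axes as the board's
- stop_face (a point): point where the working face of the blue end stop meets the fence face at bed height (board x = 60 mm, y = 170 mm); the stop is 30 mm high, and runs 100 mm out from the fence
- gauge (a joint): travel of the sprung brass gauge shoe in the fence, m: 0 = out (it stands 4 mm proud of the fence face with a rounded nose of 25 mm radius, over 27 mm of the fence), 0.004 = pushed flush with the fence face. The spring pushes it out with 1.3 N at 0 and 2.3 N at 0.004, so it shoves a loosely held block off the fence
- block: off-white cast mould block with a pink inlay on top, 60 (x) x 100 (y) x 40 (z) mm, about 0.28 kg, lying loose on the bed short of the yellow line, a little away from the fence and slightly askew; origin at the centre of its underside; when tight in place its axes are those of the board. Final place: its +x side on the fence, its +y end on the stop (centre 30 mm from the fence face, 50 mm short of the stop face)
- block_lead (a point): leading end of the block's fence side, at half height (block x = 30, y = 50, z = 20 mm)
- block_trail (a point): trailing end of the block's fence side, at half height (block x = 30, y = -50, z = 20 mm)
- stick: push stick, 0.16 kg, standing upright on the cork mat: L-shaped plywood shoe 24 mm high under a square orange grip 26 x 26 mm rising to 100 mm. Origin at the underside, under the grip's axis; in use x points at the fence, y along the feed. Shoe: x -27 to 18, y -68 to 50 mm; its heel arm runs on to x = 75 mm at y -68 to -56. Seated in the L, the block's centre is at stick y = 0 and x = 55 to 73 mm, by how far the side button is screwed out
- stick_grip (a point): point on the axis of the stick's grip, 75 mm above the underside, where it is best held, fingers closing along the stick's x or y
- stick_side (a point): where the front (to +x) of the side button would be if screwed fully in (stick x = 25, y = 3, z = 12 mm). This upright black rubber button, 14 mm across and 22 mm high, sits on a stiff set screw and is screwed out a further 0 to 18 mm, differently each time and not measured, so it must be found by feel; it is to press the block's outer side toward the fence
- stick_heel (a point): foremost point (to +y) of the heel button, an upright black rubber button as high as the shoe on the heel arm (stick x = 62, y = -50, z = 12 mm); it is to push the block's trailing end along the feed
- mat: round cork mat fixed on the bench, 150 mm across, 3 mm thick, origin at the centre of its underside. The stick's grip axis stands within 10 mm of its centre at the start
- bowl: white plastic bowl, 150 mm across, 65 mm high, a bystander; origin at its underside
- cup: blue cup, 72 mm across, 85 mm high, a bystander; origin at its underside
- jar: amber jar, 68 mm across, 90 mm high, a bystander; origin at its underside
- spatula: spatula with blue handle lying on the bench, a bystander
Things that resemble listed ones, but are neither listed nor needed, are in the scene too. Of the things shaped like the stick, the cork one is meant. There is more than one size of the mat; the one meant has the size given above.

How it is judged:
By the outcome, as a careful person would: the job done as asked, in the order asked, and still so for the second after the job is handed in, with the robot touching nothing.
It also fails if it takes over 72 s, if anything falls off the work surface, if the arm or the gripper's body presses on something with over 40 N, if the wrist force passes 120 N, or if a joint passes its speed limit or range.

## Working session

There is one attempt and no reset: what is moved stays moved. The work goes in short steps, each a Python script; the robot and the scene stay as the last script left them, time stands still between calls to the robot, and variables do not carry over. Pictures are saved under pics/ and viewed, at most 10 in all, crops included, and the job is handed in when it is done.

```bash
ls; mkdir -p pics
python3 - <<'E'
from station import ctrl,get_state,vision,models
import cv2,numpy as np
for c in ["scene","side"]:
    im,d=vision.grab_frame(c); cv2.imwrite(f"pics/{c}0.png",im); np.save(f"pics/{c}0d.npy",d)
    I=vision.camera_info(c); print(c,np.round(I["mtx"],1).tolist(),np.round(I["dist_coeffs"],4),np.round(-np.array(I["R"]).T@np.array(I["t"]),3))
    for t in ["stick","mat","block","board","fence","bowl","cup","jar","spatula"]:
        print(t,[(np.round(r["point"]).tolist(),round(r["p"],2)) for r in models.recognise(c,t)][:4])
print(get_state()["time"],ctrl.pinch_z, get_state()["eef_rot"])
E
```

```text
pics
scene [[465.1, 0.0, 324.9], [0.0, 465.1, 199.5], [0.0, 0.0, 1.0]] [-0.1026  0.      0.      0.      0.    ] [ 1.642 -0.088  0.958]
stick [([144.0, 213.0], 0.62), ([214.0, 201.0], 0.61)]
mat [([215.0, 244.0], 0.77), ([221.0, 214.0], 0.68)]
block [([302.0, 212.0], 0.95)]
board [([345.0, 213.0], 0.66)]
fence [([340.0, 220.0], 0.83)]
bowl [([486.0, 186.0], 0.92), ([343.0, 225.0], 0.18)]
cup [([332.0, 252.0], 0.86)]
jar [([258.0, 242.0], 0.84), ([344.0, 225.0], 0.68), ([212.0, 201.0], 0.15)]
spatula [([462.0, 238.0], 0.98)]
side [[452.6, 0.0, 324.1], [0.0, 452.6, 201.1], [0.0, 0.0, 1.0]] [0.0457 0.     0.     0.     0.    ] [ 0.495 -1.046  1.213]
stick [([340.0, 366.0], 0.6), ([311.0, 304.0], 0.38)]
mat [([363.0, 289.0], 0.79), ([362.0, 141.0], 0.67), ([300.0, 301.0], 0.56), ([309.0, 305.0], 0.29)]
block [([324.0, 218.0], 0.84)]
board [([313.0, 202.0], 0.89), ([312.0, 308.0], 0.58)]
fence []
bowl [([284.0, 106.0], 0.77)]
cup [([374.0, 196.0], 0.75)]
jar [([375.0, 241.0], 0.7)]
spatula [([360.0, 141.0], 0.6)]
1.0 -0.0187 [-1.31444909e-06  7.07110605e-01  7.07102958e-01 -1.61516673e-05]
```

View pics/scene0.png

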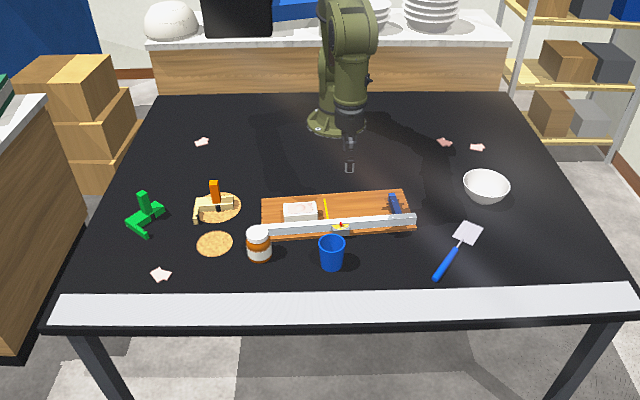

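View pics/side0.png

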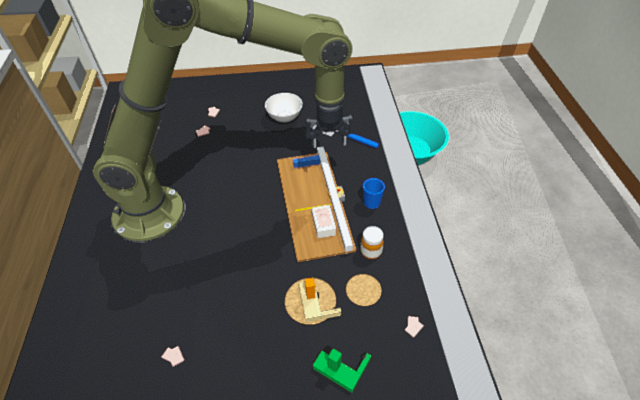

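Scene: the stick with the orange grip is at (214,195), standing on the large cork mat (220,208). Its look-alike is the green one at (144,213), and there is a smaller mat at (215,243). The plywood stick with the orange grip on the larger mat fits the description. The block is at (300,212), the yellow line at (326,208), the gauge at (342,225) and the blue stop at (395,203). I'll confirm with a crop and measure from depth.

```bash
cat > h.py <<'E'
import numpy as np,cv2
from station import ctrl,get_state,vision,models,ticket
from scipy.spatial.transform import Rotation as Rn
def cloud(c,d,pose=None):
    I=vision.camera_info(c); K=np.array(I["mtx"]); D=np.array(I["dist_coeffs"],float)
    v,u=np.mgrid[0:400,0:640]
    n=cv2.undistortPoints(np.stack([u,v],-1).reshape(-1,1,2).astype(float),K,D).reshape(400,640,2)
    P=np.concatenate([n*d[...,None],d[...,None]],-1)
    if pose is None: P=(P-np.array(I["t"]))@np.array(I["R"])
    else:
        H=pose@np.array(I["hand_eye"]); P=P@H[:3,:3].T+H[:3,3]
    P[d==0]=np.nan
    return P
def tcp():
    s=get_state(); T=np.eye(4); q=s["eef_rot"]; T[:3,:3]=Rn.from_quat([q[1],q[2],q[3],q[0]]).as_matrix(); T[:3,3]=s["tcp_pos"]; return T
def rect(p):
    p=np.asarray(p,np.float32); return cv2.minAreaRect((p*1000).astype(np.float32))
def down(yaw):  # tool z down, tool y along world direction yaw
    y=np.array([np.cos(yaw),np.sin(yaw),0]);z=np.array([0,0,-1.]);x=np.cross(y,z)
    q=Rn.from_matrix(np.stack([x,y,z],1)).as_quat(); return [q[3],q[0],q[1],q[2]]
E
python3 - <<'E'
from h import *
for c in ["scene","side"]:
    im=cv2.imread(f"pics/{c}0.png"); P=cloud(c,np.load(f"pics/{c}0d.npy"))
    h=cv2.cvtColor(im,cv2.COLOR_BGR2HSV); H,S,V=[h[...,i].astype(int) for i in range(3)]
    z=P[...,2]; box=(P[...,0]>.3)&(P[...,0]<.95)&(P[...,1]>-.6)&(P[...,1]<.5)
    o=box&(H>8)&(H<20)&(S>200)&(V>150)&(z>.04)
    print(c,"orange n",o.sum(),np.nanmedian(P[o],0),np.nanmax(P[o],0))
    for n,lo,hi in [("fence/blk",.036,.07)]:
        m=box&(z>lo)&(z<hi)&(S<70)&(V>120)
        nl,L=cv2.connectedComponents(m.astype(np.uint8))
        for i in range(1,nl):
            if (L==i).sum()>60: q=P[L==i]; print(n,(L==i).sum(),q.mean(0).round(3),rect(q[:,:2]))
    b=box&(z>.004)&(z<.02)&(P[...,1]>-.27)&(P[...,1]<.3)
    nl,L,st,_=cv2.connectedComponentsWithStats(b.astype(np.uint8)); i=1+st[1:,4].argmax(); q=P[L==i]; print("bed",st[i,4],q.mean(0).round(4),rect(q[:,:2]))
    s=box&(z>.012)&(z<.04)&(P[...,1]<-.25)&(S>25); q=P[s]; print("shoe",s.sum(),q.mean(0).round(3))
    blue=box&(H>105)&(H<125)&(S>150)&(z>.03)&(z<.06)&(P[...,0]<.75); q=P[blue];print("blue",blue.sum(),rect(q[:,:2]) if blue.sum()>5 else 0)
im=cv2.imread("pics/side0.png"); cv2.imwrite("pics/crop1.png",cv2.resize(im[140:400,260:440],None,fx=2.3,fy=2.3,interpolation=cv2.INTER_CUBIC))
E
```

```text
scene orange n 228 [ 0.53824205 -0.38651713  0.06412296] [ 0.76616044 -0.01773685  0.10350696]
fence/blk 518 [0.49  0.442 0.052] ((495.9059143066406, 440.91131591796875), (117.81809997558594, 151.70530700683594), 89.82341766357422)
fence/blk 547 [ 0.6   -0.135  0.05 ] ((593.2130126953125, -135.02207946777344), (65.95252227783203, 98.74929809570312), 2.3494369983673096)
fence/blk 906 [ 0.64  -0.015  0.04 ] ((640.4745483398438, -15.644927978515625), (34.29142379760742, 455.370849609375), 4.822721004486084)
fence/blk 62 [ 0.759 -0.242  0.041] ((756.0866088867188, -243.1201171875), (25.48723793029785, 63.59181213378906), 10.87067985534668)
bed 2849 [ 0.5313 -0.0186  0.0103] ((532.6111450195312, -26.592132568359375), (129.7027130126953, 456.64007568359375), 4.657496452331543)
shoe 656 [ 0.545 -0.455  0.023]
blue 136 ((652.6677856445312, 66.94161987304688), (72.4587173461914, 324.1607666015625), 47.90244674682617)
side orange n 172 [ 0.52881519 -0.4088854   0.06570941] [ 0.75873786 -0.01212     0.10460817]
fence/blk 244 [0.496 0.436 0.054] ((497.5872497558594, 440.4372253417969), (118.51697540283203, 150.1890411376953), 89.72286987304688)
fence/blk 678 [ 0.64  -0.044  0.042] ((639.1444702148438, -22.197982788085938), (24.989330291748047, 462.7948913574219), 5.02125358581543)
fence/blk 498 [ 0.591 -0.144  0.053] ((590.996337890625, -135.9040069580078), (59.842140197753906, 107.11009216308594), 5.239184379577637)
bed 4041 [ 0.5504 -0.0592  0.0124] ((569.5806884765625, -22.27886962890625), (208.79965209960938, 486.407470703125), 3.633697748184204)
shoe 856 [ 0.541 -0.448  0.025]
blue 158 ((656.4835815429688, 63.26513671875), (79.60615539550781, 323.203857421875), 47.96343231201172)
```

View pics/crop1.png

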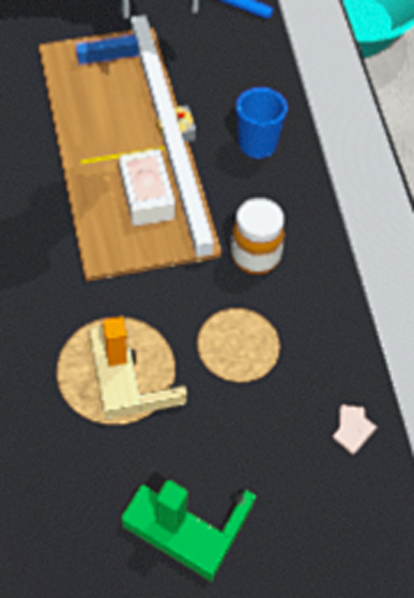

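The crop shows the plywood stick with the orange grip and black side button on the larger mat, and the green one as the look-alike. Next are close looks with the wrist camera.

Run:
```python
from h import *
I=vision.camera_info("wrist"); print(np.round(I["hand_eye"],3).tolist(),np.round(I["mtx"],0).tolist())
for n,p in [("wb",[.55,-.04,.40]),("ws",[.53,-.40,.30])]:
    ctrl.movep(p,down(np.radians(4.8)))
    T=tcp(); im,d=vision.grab_frame("wrist")
    cv2.imwrite(f"pics/{n}.png",im); np.savez(f"pics/{n}.npz",d=d,T=T)
print(get_state()["time"],get_state()["contact_force"])
a=cv2.imread("pics/wb.png");b=cv2.imread("pics/ws.png")
cv2.imwrite("pics/w2.png",cv2.resize(np.hstack([a,b]),(800,250)))
cv2.imwrite("pics/w2.png",cv2.resize(np.vstack([a,b]),(480,600)))
```

```text
[[0.002, -0.948, -0.317, 0.082], [1.0, 0.002, -0.0, 0.002], [0.001, -0.317, 0.948, -0.144], [0.0, 0.0, 0.0, 1.0]] [[278.0, 0.0, 323.0], [0.0, 278.0, 195.0], [0.0, 0.0, 1.0]]
3.2833 [-0.3002691   0.19069973 -0.22988615]
```

View pics/w2.png

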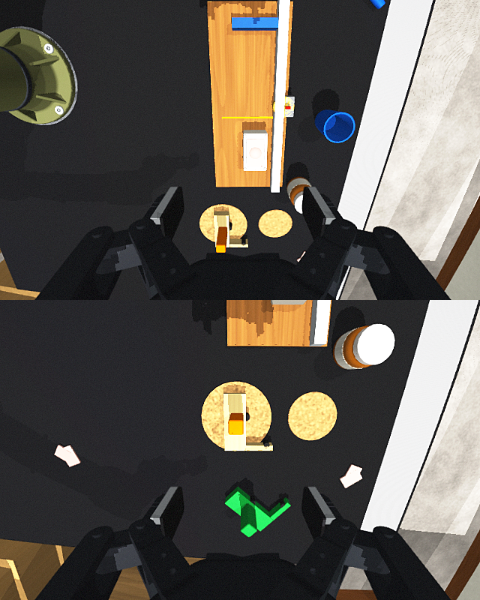

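The wrist views show the board with the block at about (255,150) of the upper half, and the stick on its large mat at (237,415) of the lower half, nearly aligned with the board. Measuring from these.

```bash
cat > meas.py <<'E'
from h import *
def ld(n):
    f=np.load(f"pics/{n}.npz"); im=cv2.imread(f"pics/{n}.png"); P=cloud("wrist",f["d"],f["T"])
    h=cv2.cvtColor(im,cv2.COLOR_BGR2HSV); return im,P,[h[...,i].astype(int) for i in range(3)]
def big(m,k=1):
    nl,L,st,_=cv2.connectedComponentsWithStats(m.astype(np.uint8),connectivity=4); return L==1+st[1:,4].argmax()
def edge(P,m,ax):  # robust far edges per slice -> line
    pass
E
python3 - <<'E'
from meas import *
im,P,(H,S,V)=ld("wb"); z=P[...,2]
bench=(V<60)&(P[...,0]>.3)&(P[...,0]<.8)&(abs(P[...,1])<.3)&(abs(z)<.01); print("bench z",np.nanmedian(z[bench]))
wood=(H>8)&(H<22)&(S>80)&(z>.004)&(z<.02)&(P[...,1]>-.28)&(P[...,0]<.7);wood=big(wood);print("wood",wood.sum(),np.nanmedian(z[wood]),rect(P[wood][:,:2]))
box=(P[...,0]>.45)&(P[...,0]<.7)&(P[...,1]>-.26)&(P[...,1]<.25)
f=big(box&(z>.036)&(z<.047)&(S<70)&(V>100)&(P[...,0]>.61)); print("fence",f.sum(),np.nanmedian(z[f]),rect(P[f][:,:2]))
b=big(box&(z>.047)&(z<.06)&(P[...,0]<.64)); print("block",b.sum(),np.nanmedian(z[b]),rect(P[b][:,:2]))
bl=big(box&(H>100)&(H<125)&(S>120)&(z>.033)&(z<.05)); print("stop",bl.sum(),np.nanmedian(z[bl]),rect(P[bl][:,:2]))
yl=big(box&(H>22)&(H<34)&(S>150)&(z<.02)); print("yel",yl.sum(),P[yl].mean(0).round(4),rect(P[yl][:,:2]))
im,P,(H,S,V)=ld("ws"); z=P[...,2]
box=(P[...,0]>.42)&(P[...,0]<.65)&(P[...,1]>-.52)&(P[...,1]<-.3)
print("bench",np.nanmedian(z[(V<60)&(abs(z)<.01)&(P[...,1]<-.3)]))
g=big(box&(z>.095)); print("grip top",g.sum(),np.nanmedian(z[g]),P[g].mean(0).round(4),rect(P[g][:,:2]))
s=big(box&(z>.019)&(z<.036)); print("shoe",s.sum(),np.nanmedian(z[s]),rect(P[s][:,:2]))
s2=s&(V>120);q=P[s2][:,:2]; print("shoe light",s2.sum(),rect(q),q.min(0),q.max(0))
m=big((H>8)&(H<30)&(S>60)&(z<.012)&(z>-.005)&box); print("mat",cv2.minEnclosingCircle((P[m][:,:2]*1000).astype(np.float32)))
E
```

```text
bench z 0.000939509035241981
wood 17439 0.012910574586691648 ((549.4680786132812, -26.388519287109375), (156.4687957763672, 458.9769592285156), 5.2835283279418945)
fence 3237 0.04278155331973332 ((637.90478515625, -22.748336791992188), (23.426782608032227, 453.5453186035156), 5.314443111419678)
block 1599 0.053808835686651346 ((590.6835327148438, -134.20416259765625), (59.92820739746094, 100.06283569335938), 5.6774139404296875)
stop 936 0.04268332537813671 ((560.8124389648438, 155.26768493652344), (99.08564758300781, 20.828157424926758), 5.15207052230835)
yel 152 [ 0.569  -0.0544  0.0134] ((564.0797119140625, -54.85276794433594), (128.56101989746094, 4.383206367492676), 5.664200782775879)
bench 0.0009873778298301328
grip top 40610 0.38101246130956634 [ 0.5322 -0.3883  0.3769] ((532.9085693359375, -394.5898742675781), (148.96435546875, 36.36385726928711), 5.465678691864014)
shoe 2043 0.027885568036663477 ((546.2339477539062, -403.8715515136719), (101.66107177734375, 117.44247436523438), 4.947641372680664)
shoe light 1945 ((546.2020263671875, -404.2833557128906), (101.65672302246094, 116.60314178466797), 5.020176410675049) [ 0.49203005 -0.46597282] [ 0.60164101 -0.34691847]
mat ((521.3750610351562, -401.4816589355469), 77.53704833984375)
```

```bash
cat >> h.py <<'E'
th=np.radians(5.25); BO=np.array([.5672,-.0253]); BR=np.array([[np.cos(th),-np.sin(th)],[np.sin(th),np.cos(th)]])
def w(b): return BO+BR@np.asarray(b)       # board xy -> world
def bxy(p): return BR.T@(np.asarray(p)[:2]-BO)
ST=np.array([.5215,-.3971]); SY=np.radians(5.0); GZ=.075+ctrl.pinch_z  # TCP height above stick underside
E
python3 - <<'E'
from meas import *
im,P,(H,S,V)=ld("ws"); z=P[...,2]
g=(abs(P[...,0]-.52)<.04)&(abs(P[...,1]+.395)<.04)&(z>.098)&(z<.112); r=rect(P[g][:,:2]); print(g.sum(),r)
assert np.hypot(*(np.array(r[0])/1000-ST))<.006
q=down(SY)
ctrl.movep([*ST,.15],q); ctrl.movel([*ST,.003+GZ],max_speed=.08); 
s=get_state(); print(s["time"],s["contact_force"])
ctrl.close_gripper(90); s=get_state(); print(s["time"],s["width"],s["gripper_force"],s["contact_force"])
p=np.array(s["tcp_pos"]); ctrl.movel(p+[0,0,.07],max_speed=.08); ctrl.pause(.2)
s=get_state(); print(s["time"],s["width"],s["tcp_pos"],s["contact_force"],s["wrist_torque"])
vision.grab_frame("side"); im,_=vision.grab_frame("side"); cv2.imwrite("pics/g.png",cv2.resize(im[200:400,220:460],None,fx=2.5,fy=2.5))
E
```

```text
416 ((521.310546875, -396.96661376953125), (25.321237564086914, 25.24756622314453), 5.18549919128418)
5.2167 [ 0.56385126 -0.49638284 -0.1718582 ]
5.7917 0.024598492816216764 88.08204174041748 [ 0.12246058 -0.29503885  2.60236593]
7.0167 0.02484645129462973 [ 0.52134115 -0.39694264  0.12888721] [ 0.62717136  0.28108332 -1.67618616] [-0.00296812  0.05620721 -0.02672119]
```

View pics/g.png

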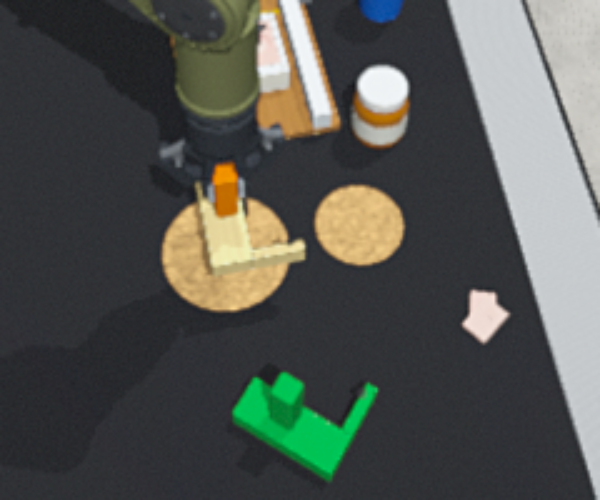

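The stick is held level and clear of the mat. Next: carry it over, lower it behind and beside the block, then press toward the fence step by step while reading the force.

```bash
cat >> h.py <<'E'
QY=th+np.radians(2)
def fb(n=3):
    f=np.mean([get_state()["contact_force"]]*1,axis=0); return np.array([*(BR.T@f[:2]),f[2]])
E
python3 - <<'E'
from h import *
q=down(QY)
b=[-.070,-.1195]
t=w(b); ctrl.movep([*t,.07+GZ],q); ctrl.pause(.2)
tare=fb(); print("tare",tare,get_state()["time"])
ctrl.movel([*t,.014+GZ],max_speed=.06); ctrl.pause(.1)
print("low",fb()-tare,get_state()["tcp_pos"][2]-GZ,bxy(get_state()["tcp_pos"]))
np.save("tare.npy",tare)
# press +x
x=b[0]; t0=get_state()["time"]
for i in range(60):
    x+=.0015 if i<1 else (.0015 if F<2.5 else .0006)
    ctrl.movel([*w([x,b[1]]),.014+GZ],max_speed=.02)
    f=fb()-tare; F=-f[0]
    print(round(x*1e3,1),np.round(f,2),np.round(bxy(get_state()["tcp_pos"])*1e3,2))
    if F>6 or np.linalg.norm(f)>10 or x>-.008: break
print(get_state()["time"]-t0,get_state()["time"])
E
```

```text
tare [ 0.04320025 -0.4732793  -2.27498329] 8.2917
low [-0.08819292  0.34870852  0.47289023] 0.014443219362421912 [-0.06972133 -0.11959376]
-68.5 [ 0.12  0.08 -0.13] [ -68.26 -119.54]
-67.0 [1.11 0.86 1.03] [ -66.86 -119.49]
-65.5 [ 0.15 -0.73  1.22] [ -65.39 -119.48]
-64.0 [-0.5   0.55  0.16] [ -63.89 -119.5 ]
-62.5 [0.06 0.76 0.48] [ -62.39 -119.47]
-61.0 [-0.21 -0.13  0.1 ] [ -60.86 -119.48]
-59.5 [-0.42  1.65  0.2 ] [ -59.39 -119.47]
-58.0 [-0.53 -0.08  0.91] [ -57.89 -119.49]
-56.5 [ 0.34  0.79 -0.11] [ -56.36 -119.5 ]
-55.0 [-0.24  0.98  0.74] [ -54.88 -119.46]
-53.5 [0.51 0.14 0.92] [ -53.37 -119.46]
-52.0 [ 0.21 -0.04  1.5 ] [ -51.88 -119.46]
-50.5 [-0.6   0.8   0.54] [ -50.36 -119.48]
-49.0 [-0.45  1.45  0.01] [ -48.86 -119.46]
-47.5 [-0.74  0.23  0.53] [ -47.36 -119.47]
-46.0 [-0.51  0.39  0.73] [ -45.88 -119.5 ]
-44.5 [-0.46  0.2   0.38] [ -44.43 -119.48]
-43.0 [-0.6   0.91  1.56] [ -43.12 -119.51]
-41.5 [-0.73  1.32  1.05] [ -41.42 -119.49]
-40.0 [ 0.08 -0.12  0.38] [ -39.78 -119.46]
-38.5 [-0.46  0.43 -0.08] [ -38.25 -119.46]
-37.0 [0.29 0.59 0.56] [ -36.76 -119.5 ]
-35.5 [-0.6   0.07  0.71] [ -35.3 -119.5]
-34.0 [-1.33  0.64  0.71] [ -33.79 -119.48]
-32.5 [-0.94  0.81  0.85] [ -32.3  -119.49]
-31.0 [-0.91  0.98  0.61] [ -30.8  -119.51]
-29.5 [-1.21  0.87 -0.22] [ -29.54 -119.41]
-28.0 [-1.13  1.48  0.33] [ -28.24 -119.29]
-26.5 [-4.74  0.9   1.87] [ -27.89 -119.42]
-25.9 [-5.13  1.75  2.92] [ -27.82 -119.44]
-25.3 [-7.11  0.54  2.49] [ -27.72 -119.45]
7.750000000000002 17.225
```

The block met the fence at stick x≈-28 mm after about 16 mm of travel, so the side button is out by about 3 mm. I'll raise the press, take up the heel gap, and check that the block is flat before the yellow line.

```bash
cat >> h.py <<'E'
def blk(cam="side"):
    im,d=vision.grab_frame(cam); P=cloud(cam,d); B=(P[...,:2]-BO)@BR; z=P[...,2]
    m=(B[...,0]>-.05)&(B[...,0]<.062)&(B[...,1]<.19)&(B[...,1]>-.2)&(z>.047)&(z<.06)&(im.min(-1)>90)
    nl,L,st,_=cv2.connectedComponentsWithStats(m.astype(np.uint8)); i=1+st[1:,4].argmax()
    return st[i,4],rect(B[L==i])
def feed(x,y,yend,Ft=8.0,step=.006,sp=.05,Fymax=9,log=True):
    tare=np.load("tare.npy")+[0,.6,.0]; h=[]; F=Ft; fs=None
    while y<yend-1e-6:
        y=min(y+step,yend); x=min(max(x+np.clip(1.5e-4*(Ft-F),-.0008,.0008),-.029),-.018)
        ctrl.movel([*w([x,y]),.014+GZ],max_speed=sp)
        f=fb()-tare; fs=f if fs is None else .5*fs+.5*f; F=-fs[0]
        if log: print(round(x*1e3,2),np.round(f,1),np.round(bxy(get_state()["tcp_pos"])*1e3,1))
        if -f[1]>Fymax or np.linalg.norm(f[:2])>15: print("LIMIT"); break
    return x,y
E
python3 - <<'E'
from h import *
x,y=feed(-.0250,-.1195,-.1015); np.save("xy.npy",[x,y]); ctrl.pause(.1)
print(blk("side"),blk("scene"),get_state()["time"])
E
```

```text
-25.0 [-6.9 -0.1  1.5] [ -27.7 -113.5]
-24.83 [-8.2 -1.   2.5] [ -27.7 -108.3]
-24.76 [-7.8 -2.   2.4] [ -27.6 -102.4]
(np.int32(392), ((30.063798904418945, -104.89790344238281), (100.320556640625, 59.82141876220703), 89.59989929199219)) (np.int32(452), ((30.837444305419922, -102.32947540283203), (99.61600494384766, 62.238075256347656), 89.85465240478516)) 18.225
```

The block is flat on the fence (centre x=30, parallel) and short of the line. Continuing the feed.

Run:
```python
from h import *
x,y=np.load("xy.npy")
x,y=feed(x,y,.108,Ft=8.5); np.save("xy.npy",[x,y])
print(x,y,blk("side"),blk("scene"),get_state()["time"])
```

```text
-24.76 [-6.8 -2.2  1.1] [-27.6 -96.4]
-24.51 [-8.8 -2.3  1.8] [-27.6 -90.6]
-24.4 [-9.4 -1.7  1.4] [-27.5 -84.6]
-24.42 [-8.8 -1.7  2.6] [-27.5 -78.6]
-24.45 [-7.6 -2.3  2.3] [-27.5 -72.5]
-24.4 [-8.4 -2.3  1.3] [-27.5 -66.5]
-24.37 [-8.4 -3.4  1.1] [-27.4 -60.8]
-24.34 [-7.4 -2.9  1. ] [-27.4 -54.9]
-24.24 [-9.2 -3.7  1.9] [-27.4 -48.7]
-24.25 [-9.4 -2.   2.4] [-27.4 -42.6]
-24.32 [-7.9 -1.7  2.6] [-27.4 -36.5]
-24.31 [-7.6 -1.9  2. ] [-27.3 -30.4]
-24.24 [-8.2 -1.6  1.7] [-27.3 -24.4]
-24.18 [-8.5 -1.4  1.9] [-27.3 -18.5]
-24.15 [-7.9 -1.6  2.5] [-27.3 -12.5]
-24.08 [-7.4 -2.2  2.1] [-27.2  -6.5]
-23.97 [-8.5 -3.2  2.3] [-27.2  -0.6]
-23.91 [-8.2 -2.5  1.9] [-27.1   5.4]
-23.86 [-9. -2.  3.] [-27.1  11.4]
-23.87 [-8.9 -2.7  2.5] [-27.1  17.5]
-23.91 [-8.6 -1.9  1.9] [-27.1  23.5]
-23.93 [-7.8 -2.   2. ] [-27.   29.5]
-23.89 [-8.6 -2.4  2.6] [-27.   35.5]
-23.87 [-8.2 -2.9  3. ] [-27.   41.6]
-23.85 [-8.9 -2.   2.6] [-27.   47.6]
-23.86 [-8.4 -1.8  2.9] [-27.   53.6]
-23.86 [-7.9 -1.5  1.6] [-26.9  59.7]
-23.81 [-7.8 -2.9  2. ] [-26.9  65.6]
-23.74 [-7.9 -3.7  3.2] [-26.9  71.6]
-23.66 [-8.6 -3.5  3. ] [-26.8  77.4]
-23.63 [-8.9 -2.6  3.8] [-26.8  83.4]
-23.64 [-8.1 -2.5  2.8] [-26.8  89.4]
-23.61 [-9.4 -1.5  2. ] [-26.8  95.4]
-23.66 [-8.2 -2.8  2.6] [-26.8 101.5]
-23.66 [-8.  -2.5  2.1] [-26.7 107. ]
-0.02366400261540016 0.108 (np.int32(323), ((31.170297622680664, 104.97592163085938), (103.72268676757812, 59.523681640625), 89.45384979248047)) (np.int32(425), ((31.71345329284668, 106.23147583007812), (99.58582305908203, 60.083396911621094), 89.83043670654297)) 27.65
```

Run:
```python
from h import *
x,y=np.load("xy.npy")
x,y=feed(x,y,.126,Ft=8.5,step=.001,sp=.02,Fymax=7.5); np.save("xy.npy",[x,y])
print(x,y,blk("side"),blk("scene"),get_state()["time"])
```

```text
-23.66 [-7.6 -3.5  1.7] [-26.7 107.5]
-23.53 [-9.  -5.6  2.2] [-26.7 108.1]
-23.5 [-7.5 -4.9  2.2] [-26.7 109. ]
-23.41 [-8.2 -4.6  2.9] [-26.7 109.9]
-23.34 [-8.2 -4.3  3.2] [-26.7 110.9]
-23.28 [-8.4 -5.6  4.1] [-26.6 111.8]
-23.25 [-8.1 -5.2  3.2] [-26.7 112.8]
-23.2 [-9.3 -4.8  2.2] [-26.6 113.7]
-23.24 [-8.3 -4.9  3. ] [-26.7 114.8]
-23.24 [-8.2 -5.4  3. ] [-26.7 115.8]
-23.21 [-8.5 -5.2  3. ] [-26.6 116.8]
-23.2 [-9.  -5.1  3.5] [-26.6 117.7]
-23.24 [-9.1 -6.2  3.7] [-26.6 118.8]
-23.31 [-8.7 -5.3  3.7] [-26.6 119.7]
-23.35 [-8.6 -7.2  3.7] [-26.7 119.9]
-23.38 [-7.8 -8.6  2.4] [-26.6 120.1]
LIMIT
-0.023383877239021987 0.12400000000000001 (np.int32(319), ((31.674808502197266, 119.5865707397461), (112.93785095214844, 58.92560577392578), 88.10981750488281)) (np.int32(417), ((31.578508377075195, 119.09927368164062), (99.97096252441406, 60.78966522216797), 89.99405670166016)) 31.75
```

It stalled at y=120.0, the nominal home position. I'll give it one slightly firmer nudge, back off diagonally so neither button drags the block, then lift and check.

Run:
```python
from h import *
x,y=np.load("xy.npy")
x,y=feed(x,y,y+.0012,Ft=8.5,step=.0006,sp=.02,Fymax=11)
ctrl.pause(.3); print(bxy(get_state()["tcp_pos"]),blk("scene"))
# relax along the contact force to just free, then clear
ctrl.movel([*w([-.040,.106]),.0145+GZ],max_speed=.05)
ctrl.pause(.1); print(fb()-np.load("tare.npy"))
ctrl.movel([*w([-.056,.106]),.0145+GZ],max_speed=.08)
ctrl.movel([*w([-.056,.106]),.085+GZ],max_speed=.1)
p=w([-.09,-.10]); ctrl.movep([*p,.12+GZ],down(QY))
print(blk("side"),blk("scene"))
T=tcp(); im,d=vision.grab_frame("wrist"); cv2.imwrite("pics/chk.png",im); np.savez("pics/chk.npz",d=d,T=T)
print(get_state()["time"])
```

```text
-23.38 [ -8.2 -10.7   2.4] [-26.6 120.2]
-23.33 [ -7.7 -10.4   2.8] [-26.6 120.3]
[-0.02661442  0.12036459] (np.int32(424), ((30.302886962890625, 119.07490539550781), (101.3895263671875, 63.00404357910156), 89.99703979492188))
[0.17138273 1.48126213 0.41947609]
(np.int32(306), ((31.791399002075195, 120.25958251953125), (108.47095489501953, 60.53322982788086), 88.9970474243164)) (np.int32(423), ((31.25701332092285, 118.7894287109375), (100.39002227783203, 61.126922607421875), 89.77665710449219))
35.575
```

View pics/chk.png

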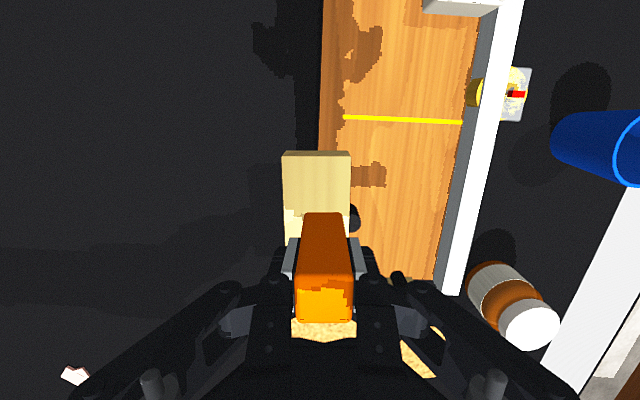

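The block is at the top, (450,5), but the corner is out of view. One close look at the corner before returning the stick.

Run:
```python
from h import *
p=w([-.02,.06]); ctrl.movep([*p,.16+GZ],down(QY)); ctrl.pause(.1)
T=tcp(); im,d=vision.grab_frame("wrist"); np.savez("pics/chk2.npz",d=d,T=T); cv2.imwrite("pics/chk2.png",im)
P=cloud("wrist",d,T);B=(P[...,:2]-BO)@BR; z=P[...,2]
m=(abs(B[...,0]-.02)<.06)&(B[...,1]>.05)&(B[...,1]<.19)&(z>.047)&(z<.06)
print(rect(B[m]))
h=cv2.cvtColor(im,cv2.COLOR_BGR2HSV); bl=(h[...,0]>100)&(h[...,0]<125)&(h[...,1]>120)&(z>.036)&(z<.047)&(B[...,1]>.15)&(B[...,1]<.2)
print("stop",rect(B[bl]))
v,u=np.nonzero(m); print(u.min(),u.max(),v.min(),v.max())
c=im[max(v.min()-60,0):v.max()+20,u.min()-60:u.max()+70]; k=min(800/c.shape[1],600/c.shape[0]); cv2.imwrite("pics/chk2c.png",cv2.resize(c,None,fx=k*.99,fy=k*.99,interpolation=cv2.INTER_CUBIC))
print(get_state()["time"])
```

```text
((30.176469802856445, 120.51768493652344), (60.3088493347168, 100.02604675292969), 0.0854426696896553)
stop ((10.321266174316406, 180.75448608398438), (99.37454223632812, 20.348155975341797), 0.7097294926643372)
342 403 74 169
36.475
```

View pics/chk2c.png

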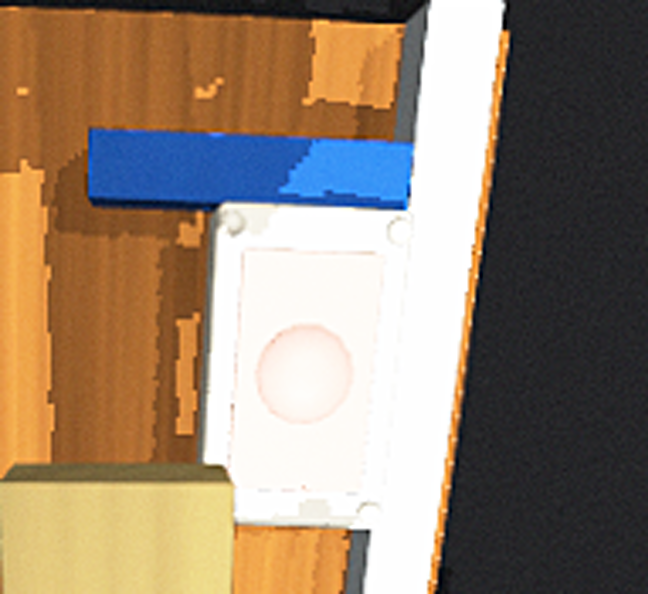

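The crop shows the block flush with both the stop and the fence; it measures centre (30.2,120.5) and the stop face is at about 170.6. Now the stick goes back to the mat.

Run:
```python
from h import *
q=down(SY)
ctrl.movep([*w([-.09,-.12]),.12+GZ],down(QY))
ctrl.movep([*ST,.06+GZ],q); ctrl.pause(.2); t=np.mean([fb() for _ in range(1)],0)
ctrl.movel([*ST,.0055+GZ],max_speed=.06)
z=.0055
while z>-.002:
    z-=.0005; ctrl.movel([*ST,z+GZ],max_speed=.02); f=fb()-t
    if f[2]>3.5: break
print("z",z,f,get_state()["time"])
ctrl.ungrasp(); ctrl.pause(.3)
ctrl.movel([*ST,.12+GZ],max_speed=.08); ctrl.movep([.45,-.25,.30],q)
s=get_state(); print(s["time"],s["width"],s["contact_force"])
print(blk("side"),blk("scene"))
P=cloud("scene",vision.grab_frame("scene")[1]); g=(np.hypot(P[...,0]-ST[0],P[...,1]-ST[1])<.04)&(P[...,2]>.097)&(P[...,2]<.115); print(g.sum(),rect(P[g][:,:2]))
im,_=vision.grab_frame("side"); cv2.imwrite("pics/end.png",im)
```

```text
z 0.0024999999999999983 [-1.76663126  1.39411583  8.29594477] 41.0333
44.4 0.0852998160518982 [-0.48660727 -0.35511301 -0.2616816 ]
(np.int32(326), ((31.35420799255371, 116.86512756347656), (106.96570587158203, 60.16875457763672), 89.57916259765625)) (np.int32(433), ((31.79894256591797, 119.09060668945312), (100.5599136352539, 60.275245666503906), 89.95394897460938))
53 ((525.304443359375, -396.78509521484375), (28.84360122680664, 24.271352767944336), 9.353447914123535)
```

View pics/end.png

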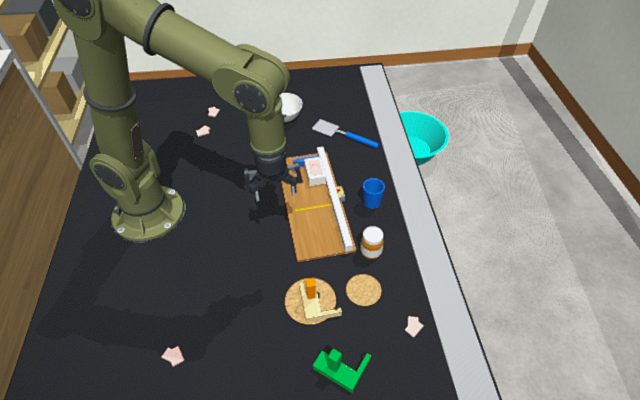

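The stick stands upright on the large mat at (310,295). The block is in its corner at (315,172), and the bowl, cup, jar and spatula haven't moved. Handing in.

```bash
python3 -c "
from station import ticket
print(ticket.close_job())"
```

```text
the job is handed in; nothing more can be done
None
```

I handed the job in at about 45 s: the block is home and tight against the fence and stop, the stick stands upright on its mat, and horizontal push readings stayed under about 14 N; whether the gauge shoe went flush I inferred from the block staying tight on the fence rather than measuring it.

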